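# Set the seasonings back on their saucers

### The job

Put the four seasonings back on their own drip saucers, in any order: the brown pepper mill in the pale wooden saucer, the red-lidded spice jar in the red one, the salt shaker in the white one and the amber dropper bottle in the blue one, each standing upright and flat inside the saucer's rim. Do not let any of the four fall over on the way, and leave the green-and-white tin and the matchbox standing where they are.

Things in the scene. Friction and masses are not known exactly. Their poses are not given: they have to be found in the camera images.
- mill_center (a point): Dark brown turned-wood pepper mill, standing upright, 170 mm tall, 58 mm across at the foot. The point is on its axis, half-way up (85 mm above the underside); z runs up its axis. The round head, 49 mm across, reaches from 38 to 74 mm above this point, with a 12 mm wide metal knob up to 85 mm above it: grip it from above by the head, about 53 mm above this point. 0.18 kg. Loose, round, any yaw.
- jar_center (a point): Clear spice jar with a red round lid, standing upright, 106 mm tall, 45 mm across at the lid and 42 mm in the body. The point is on its axis, half-way up (53 mm above the underside); z runs up its axis. The lid reaches from 32 to 53 mm above this point. It can be gripped from above by the lid or by the body above the point. 0.11 kg. Loose, round, any yaw.
- salt_center (a point): Clear glass salt shaker with a grey-white domed cap, standing upright, 90 mm tall, 44 mm across at the foot and narrowing upward to about 34 mm at the cap. The point is on its axis, half-way up (45 mm above the underside); z runs up its axis. Grip it from above round the body or the cap, at the point's height or up to 30 mm above it. 0.10 kg. Loose, round, any yaw.
- dropper_center (a point): Small amber bottle with a black dropper top, standing upright, 102 mm tall; its body is 33 mm across up to about 5 mm above this point, above it a 24 mm collar up to 26 mm above the point and a 13 mm rubber bulb. The point is on its axis, half-way up (51 mm above the underside); z runs up its axis. Grip it from above with the pads centred about 5 mm above the point, so that the bulb passes up between the fingers. 0.07 kg. Loose, round, any yaw.
- saucer_wood: shallow round pale wooden saucer, fixed to the worktop, 84 mm outside diameter; origin at the centre of its underside, z up. Its flat recess is 76 mm across with its floor 4 mm above the underside, inside a 4 mm thick rim whose top is 9 mm above the underside. It belongs to the pepper mill.
- saucer_red: shallow round red plastic saucer, fixed to the worktop, 72 mm outside diameter; origin at the centre of its underside, z up. Its flat recess is 64 mm across with its floor 4 mm above the underside, inside a 4 mm thick rim whose top is 9 mm above the underside. It belongs to the red-lidded spice jar.
- saucer_white: shallow round white ceramic saucer, fixed to the worktop, 70 mm outside diameter; origin at the centre of its underside, z up. Its flat recess is 62 mm across with its floor 4 mm above the underside, inside a 4 mm thick rim whose top is 9 mm above the underside. It belongs to the salt shaker.
- saucer_blue: shallow round blue plastic saucer, fixed to the worktop, 60 mm outside diameter; origin at the centre of its underside, z up. Its flat recess is 52 mm across with its floor 4 mm above the underside, inside a 4 mm thick rim whose top is 9 mm above the underside. It belongs to the amber dropper bottle.
- tin_center (a point): Bystander: green and white food tin, 76 mm across, 58 mm tall, loose; the point is at its centre. Leave it where it is.
- matches_center (a point): Bystander: small yellow and brown matchbox, 37 x 56 x 16 mm, lying flat, loose; the point is at its centre, y along its length. Leave it where it is.
There are look-alikes about, which are no part of the job. Leave any turquoise or yellow look-alike of the part that bears dropper_center alone. Of the things that look like the part that bears salt_center, take the one that is nearest to the robot's base at the start.

How it is judged (in metres and radians):
At the end, for the whole second after the job is handed in: At rest and upright (within 0.06 rad) on its saucer's floor, centre within 14 mm of the saucer's, underside at most 8 mm above the saucer's underside: pepper mill in the wooden, spice jar in the red, salt shaker in the white, dropper bottle in the blue saucer (horizontal distance between mill_center and saucer_wood below 0.014 m and z of mill_center in the frame of saucer_wood between 0.085 and 0.093 m and angle between each of mill_center, jar_center, salt_center, dropper_center's own z axis and vertical below 0.06 rad and linear speed of each of mill, jar, salt, dropper below 0.02 m/s and horizontal distance between jar_center and saucer_red below 0.014 m and z of jar_center in the frame of saucer_red between 0.053 and 0.061 m and horizontal distance between salt_center and saucer_white below 0.014 m and z of salt_center in the frame of saucer_white between 0.045 and 0.053 m and horizontal distance between dropper_center and saucer_blue below 0.014 m and z of dropper_center in the frame of saucer_blue between 0.051 and 0.059 m); the robot touches nothing.
It fails at once if the tin is displaced by more than 25 mm (distance of tin_center from where it was at the start of the episode above 0.025 m).
It fails at once if the matchbox is displaced by more than 25 mm (distance of matches_center from where it was at the start of the episode above 0.025 m).
It fails at once if one of the four seasonings falls over (tilts more than 0.8 rad) (angle between any of mill_center, jar_center, salt_center, dropper_center's own z axis and vertical above 0.8 rad).
It also fails if it takes over 102 s, if anything falls off the work surface, if the arm or the gripper's body presses on something with over 40 N, if the wrist force passes 120 N, or if a joint passes its speed limit or range.

### The arm

A 6-joint arm with a two-finger parallel gripper is mounted at the origin on a cart in front of the work surface, level with it; the furniture and walls round the work are solid. World frame = base frame: x ahead of the robot, y to its left, z up, the work surface at z = 0. Lengths are in m, angles in degrees, forces in N, time in s.
With the tool pointing down it reaches from about 0.375 to 0.75 m from the base axis. Payload 9 kg.
Tool frame: the origin (TCP) lies midway between the tips of the shut fingers; the grasp point (between the pads) lies 19 mm behind it; z points along the fingers, y is the line along which they close (so a half turn about z gives the same grasp; the last joint's range is limited). The gripper opens to 85 mm and grips with 20 to 120 N. Pads are 22 mm wide; open, the fingers measure 114 mm over their backs; the gripper's body (76 mm by 85 mm) begins 54 mm behind the grasp point. The pads swing forward as they close: fully open they stand 13 mm farther back than shut.
Start: joints at [53.13, 5.964, 5.575, 89.605, 0, 77.527], TCP at [0.248, 0.546, 0.231] pointing down, gripper open.
Joint ranges: [-171.21, 171.21], [-48.23, 106.86], [-62.78, 66.21], [-105.2, 120.99], [-86.42, 89.51], [-180, 180]. Speed limits (degrees/s): [127.2, 127.2, 147.25, 180, 180, 180].

### API

Orientations are given as [roll, pitch, yaw] about the fixed x, y, z axes, in that order (R = Rz(yaw) Ry(pitch) Rx(roll)).
In Python, from cell import robot gives the robot as it stands.
- The arm moves only by the tool jog_arm, never from a script. Its arguments are lists of equal length, an entry for each row: "grip": the closure in counts, from 0 (fully open) to 255 (shut); "xyz": the shift along the tool's x, y, z in cm, a list of three; "turn": the turn, a rotation vector about the tool's x, y, z in degrees, a list of three. A call has 1 to 5 rows; each row is the pose to reach, as a shift and turn from the pose commanded when the call began, along the tool's axes at that moment; what a row does not reach only later rows make up. A row lasts 1/10 s, in which the tool goes at most 50 mm and 8.59 degrees, less where a joint would pass 70% of its speed; a pose out of reach is approached as far as the arm can. A call with a gripper value outside its range is refused whole. The fingers move at their own pace and stop on an object; "squeeze" is the grip in N (left out, the last holds). Time passes only in rows, so rows that repeat a pose let the fingers close. It gives the time, the measured TCP pose, the force, the opening and the grip force at its end, in the units of the state.
- robot.get_obs(): the state, without advancing time (a new reading comes with each control period).
- robot.get_image(name): name is "side" or "top"; returns the picture (420x560x3 uint8, red, green, blue); there is no depth.
- robot.camera_params(name): a dict with "K" (3x3 intrinsics, pixels), "world_to_cam" (4x4, takes a point from world to camera coordinates). Camera axes: x right, y down, z forward; pixel columns grow to the right and rows downward; lengths in m; the calibration is good to about 2 mm. A picture is of the moment at which its call begins. camera_params takes no time and is no camera call.
- robot.finish_job(): hands the job in; it is judged then, once.
Trained networks look in the newest picture that a camera, given by its name, has taken for a name from the list of things; names that differ only in an ending like _2 or _b are one class to them, and where a whole thing is asked for, a point or a joint stands for the part that bears it (a point fixed in the world has none). Each returns a list of dicts, best first, with "confidence" (0 to 1); they miss things now and then, are a little off and sometimes report something else, mostly with a low value. They report only what shows in the picture. A call takes as long as a camera call. They do not tell look-alikes from the thing itself.
- robot.search_frame(camera, label): "point" ([x, y, z] in m, in world coordinates, good to about 4 mm: the middle of the surface that is visible of it).
- robot.outline_of(camera, label): "mask" (420x560 bool, what is visible of it).
- robot.pinpoint(camera, label): "point" ([x, y, z] in m, in world coordinates, good to about 4 mm: a listed point, or the origin of a listed thing).
The state is a dict: "time": time; "qpos": joint angles; "qvel": joint speeds; "joint_torque": joint torques, N m; "eef_pos": TCP position; "tcp_rot": TCP orientation; "force": force on the tool from outside, world axes, zero at the start; "torque": the same for the moment, N m; "opening": opening from 0.0 (shut) to 1.0 (fully open); "grasp_force": force on a finger pad.
Only numpy, scipy, OpenCV 4.12 (cv2) and the standard library are available. Lean on these libraries where they do the work, as an engineer would, in place of code of your own. Each camera call takes 0.05 s, during which the arm holds its last target. There are 200 camera calls.

## Working session

There is one attempt and no reset: what is moved stays moved. The work goes in short steps, Python scripts to look and compute and a tool call to move; the robot and the scene stay as the last step left them, time stands still between calls to the robot, and variables do not carry over. Pictures are saved under pics/ and viewed, at most 14 in all, crops included, and the job is handed in when it is done.

Besides the shell and the picture viewer there is one more tool, called after "Emit:" as name(argument=value, ...) on one line, values as JSON. jog_arm: Moves the arm, as the interface text tells. Its arguments: {"type":"object","properties":{"grip":{"type":"array","items":{"type":"number"}},"xyz":{"type":"array","items":{"type":"array","items":{"type":"number"}}},"turn":{"type":"array","items":{"type":"array","items":{"type":"number"}}},"squeeze":{"type":"number"}},"required":["grip","xyz","turn"]}

```bash
ls; mkdir -p pics; python3 - <<'E'
from cell import robot
import cv2,numpy as np
o=robot.get_obs();print(o['time'],o['eef_pos'],o['tcp_rot'],o['opening'])
for c in('top','side'):
    cv2.imwrite(f'pics/{c}0.png',robot.get_image(c)[:,:,::-1])
    for n in ['mill_center','jar_center','salt_center','dropper_center','saucer_wood','saucer_red','saucer_white','saucer_blue','tin_center','matches_center']:
        print(c,n,[(np.round(d['point'],3).tolist(),round(float(d['confidence']),2)) for d in robot.pinpoint(c,n)][:5])
E
```

```text
pics
0.0 [0.24760892 0.54614534 0.23050668] [-1.79923480e+02 -1.63018570e-02  1.55602097e+02] 1.0013749902293567
top mill_center [([0.473, 0.32, 0.087], 0.7), ([0.596, 0.313, 0.044], 0.24)]
top jar_center []
top salt_center [([0.694, 0.33, 0.046], 0.55), ([0.596, 0.31, 0.048], 0.49), ([0.457, -0.15, 0.049], 0.19)]
top dropper_center [([0.515, -0.102, 0.054], 0.61), ([0.458, -0.15, 0.047], 0.4)]
top saucer_wood [([0.449, 0.146, 0.0], 0.89)]
top saucer_red [([0.591, 0.157, 0.052], 0.51)]
top saucer_white [([0.476, -0.309, 0.004], 0.57)]
top saucer_blue [([0.597, -0.165, 0.003], 0.7), ([0.6, 0.312, 0.045], 0.55), ([0.59, 0.159, 0.052], 0.49)]
top tin_center [([0.61, 0.012, 0.029], 0.68), ([0.611, -0.3, -0.0], 0.4)]
top matches_center [([0.48, 0.0, 0.012], 0.77)]
side mill_center [([0.472, 0.317, 0.088], 0.92)]
side jar_center [([0.591, 0.161, 0.052], 0.82)]
side salt_center [([0.599, 0.312, 0.046], 0.57), ([0.699, 0.335, 0.048], 0.57)]
side dropper_center [([0.513, -0.096, 0.05], 0.89), ([0.458, -0.146, 0.05], 0.83), ([0.373, -0.125, 0.054], 0.77)]
side saucer_wood [([0.45, 0.14, 0.004], 0.48)]
side saucer_red [([0.61, -0.299, -0.001], 0.82), ([0.457, -0.148, 0.052], 0.57)]
side saucer_white [([0.48, -0.299, -0.003], 0.55), ([0.598, -0.164, 0.003], 0.21)]
side saucer_blue [([0.596, -0.163, 0.0], 0.67)]
side tin_center [([0.605, 0.01, 0.029], 0.85)]
side matches_center [([0.473, -0.005, 0.01], 0.61)]
```

View pics/top0.png

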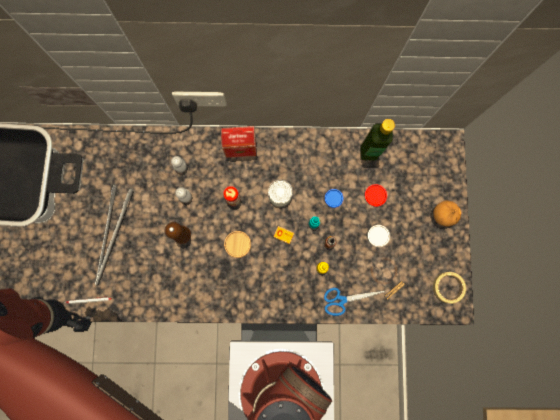

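View pics/side0.png

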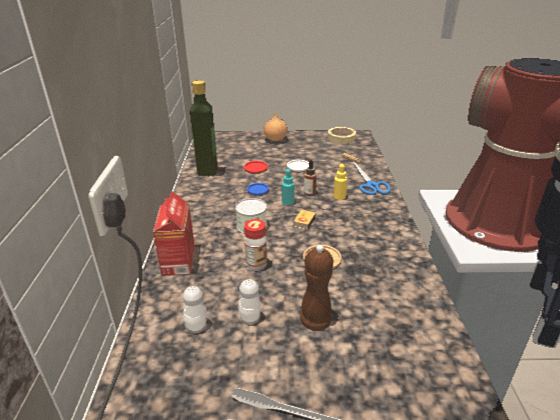

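The top view shows the amber bottle at pixel (330,242), turquoise at (314,221) and yellow at (323,268). The near salt shaker is at (183,195) and the far one at (178,163). The saucers are wood (238,244), blue (334,198), red (376,196) and white (378,236). The side view agrees. I'll refine the saucer positions from colour blobs and masks.

```bash
cat > h.py <<'E'
import numpy as np
from cell import robot
def plane(cam,uv,z):
    p=robot.camera_params(cam);W=np.array(p['world_to_cam']);R=W[:3,:3];C=-R.T@W[:3,3]
    d=R.T@np.linalg.inv(p['K'])@np.array([uv[0],uv[1],1.]);return C+d*(z-C[2])/d[2]
def proj(cam,P):
    p=robot.camera_params(cam);q=np.array(p['world_to_cam'])[:3]@np.array([*P,1.]);q=np.array(p['K'])@q;return q[:2]/q[2]
E
python3 - <<'E'
from h import *
import cv2
S={'saucer_wood':(.4495,.143),'saucer_red':(.61,-.299),'saucer_white':(.478,-.304),'saucer_blue':(.5965,-.164)}
robot.get_image('top')
for n,p in S.items():
    for d in robot.outline_of('top',n):
        m=d['mask'].astype(np.uint8);ys,xs=np.nonzero(m);c=plane('top',((xs.min()+xs.max())/2,(ys.min()+ys.max())/2),.009)
        e=plane('top',(xs.mean(),ys.mean()),.009)
        if np.hypot(*(e[:2]-p))<.03: print(n,m.sum(),c.round(4),e.round(4))
for n,h in [('mill_center',0),('jar_center',0),('salt_center',0),('dropper_center',0)]:
    for d in robot.outline_of('top',n)[:4]:
        ys,xs=np.nonzero(d['mask']);print(n,round(float(d['confidence']),2),xs.min(),xs.max(),ys.min(),ys.max())
for n,P in dict(millhead=(.4725,.3185,.17),millfoot=(.4725,.3185,0),jartop=(.591,.159,.106),salttop=(.598,.312,.09),amber=(.458,-.148,.102)).items(): print(n,proj('top',P).round(1),proj('side',P).round(1))
E
```

```text
saucer_wood 559 [0.4503 0.1408 0.009 ] [0.451  0.1405 0.009 ]
saucer_red 380 [ 0.6123 -0.3003  0.009 ] [ 0.6122 -0.3001  0.009 ]
saucer_white 384 [ 0.4785 -0.3052  0.009 ] [ 0.4795 -0.3053  0.009 ]
saucer_blue 283 [ 0.6026 -0.1666  0.009 ] [ 0.6014 -0.1649  0.009 ]
mill_center 0.71 165 190 222 243
mill_center 0.66 274 292 227 242
jar_center 0.61 223 239 186 204
salt_center 0.73 175 191 187 201
salt_center 0.6 172 186 156 171
salt_center 0.56 224 250 231 256
dropper_center 0.65 308 318 217 226
dropper_center 0.63 324 335 236 247
dropper_center 0.42 316 327 262 272
dropper_center 0.32 367 389 225 247
millhead [169.7 230.2] [320.2 247.3]
millfoot [181.3 236.2] [316.3 319.8]
jartop [229.5 193.8] [254.1 225.2]
salttop [179.4 191.9] [247.2 281.8]
amber [332.1 239.2] [308.9 160. ]
```

```bash
python3 - <<'E'
import cv2
a=cv2.imread('pics/top0.png')
L=[(150,175,260,260)]
x0,y0,x1,y1=150,150,260,260
A=cv2.resize(a[150:260,150:260],(396,396),interpolation=cv2.INTER_NEAREST)
B=cv2.resize(a[180:290,290:400],(396,396),interpolation=cv2.INTER_NEAREST)
cv2.imwrite('pics/crop0.png',cv2.hconcat([A,B]))
E
```

```text
(no output)
```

View pics/crop0.png

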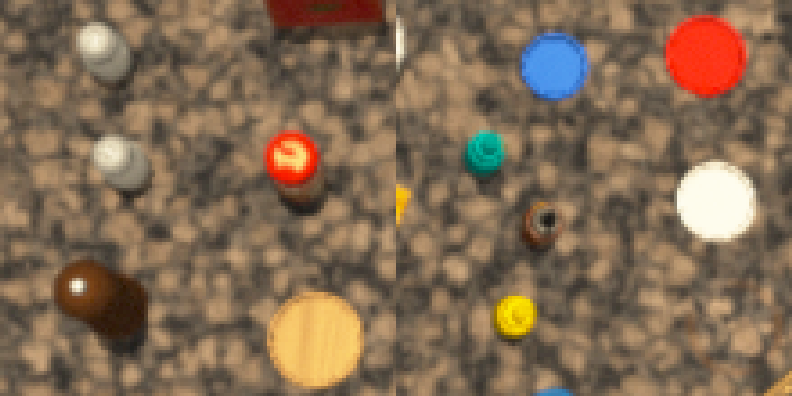

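The crop shows the mill knob at pixel (171,229), the jar lid at (231,193), the salt cap at (180,192) and the amber bulb at (331,240). These agree with the network points to about 4 mm. I start with the mill: first align the yaw to 180.

Emit:
jog_arm(grip=[0,0,0,0,0], xyz=[[-15,-6,0],[-15,-6,0],[-15,-6,0],[-15,-6,0],[-15,-6,0]], turn=[[0,0,-24.4],[0,0,-24.4],[0,0,-24.4],[0,0,-24.4],[0,0,-24.4]], squeeze=40)

```text
time: 2.05
eef_pos: [0.3617, 0.4279, 0.2314]
tcp_rot: [-180.0, 0.0, 179.8]
force: [0.8, 0.4, -0.7]
opening: 0.997
grasp_force: 0.0
```

Emit:
jog_arm(grip=[0,0,0,0,0], xyz=[[-11.3,-11.3,0],[-11.3,-11.3,0],[-11.3,-11.3,0],[-11.3,-11.3,0],[-11.3,-11.3,0]], turn=[[0,0,0],[0,0,0],[0,0,0],[0,0,0],[0,0,0]])

```text
time: 2.55
eef_pos: [0.4733, 0.3163, 0.2311]
tcp_rot: [180.0, -0.0, 179.9]
force: [-1.0, 0.1, -0.2]
opening: 1.003
grasp_force: 0.0
```

```bash
python3 - <<'E'
from h import *
import cv2
o=robot.get_obs();print(o['eef_pos'],o['tcp_rot'])
a=robot.get_image('side');cv2.imwrite('pics/s1.png',cv2.resize(a[100:400,150:450,::-1],(600,600)))
o=robot.get_obs();print(o['eef_pos'],proj('side',o['eef_pos']))
for c in('side','top'):
  if c=='top':robot.get_image(c)
  print(robot.pinpoint(c,'mill_center')[:1])
E
```

```text
[0.47325774 0.31632415 0.23112204] [ 1.79989224e+02 -2.37688808e-02  1.79853998e+02]
[0.47234041 0.31732469 0.23128086] [321.9326549  216.17552636]
[]
[{'point': [0.4739, 0.3176, 0.0861], 'confidence': 0.8}]
```

View pics/s1.png

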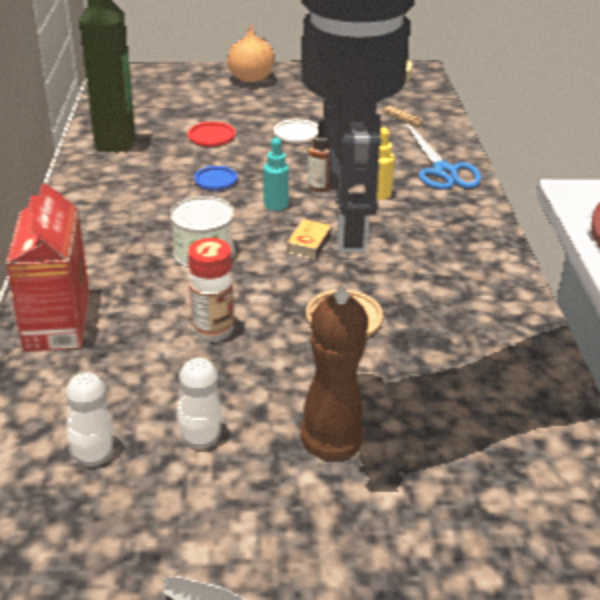

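The gripper finger (crop (352,247)) sits above the mill knob (crop (341,297)), which matches the projection of x≈0.473. Descend and grip.

Emit:
jog_arm(grip=[0,0,0,0,0], xyz=[[0,0,4],[0,0,8],[0,0,11.2],[0,0,11.2],[0,0,11.2]], turn=[[0,0,0],[0,0,0],[0,0,0],[0,0,0],[0,0,0]])

```text
time: 3.25
eef_pos: [0.4719, 0.3177, 0.1201]
tcp_rot: [180.0, -0.0, -179.9]
force: [0.8, 1.0, 1.2]
opening: 1.003
grasp_force: 0.0
```

Emit:
jog_arm(grip=[60,90,120,255,255], xyz=[[0,0,0],[0,0,0],[0,0,0],[0,0,0],[0,0,0]], turn=[[0,0,0],[0,0,0],[0,0,0],[0,0,0],[0,0,0]])

```text
time: 3.75
eef_pos: [0.474, 0.3172, 0.1215]
tcp_rot: [179.9, 0.2, 180.0]
force: [1.3, -1.0, 6.2]
opening: 0.541
grasp_force: 40.6
```

Emit:
jog_arm(grip=[255,255,255,255,255], xyz=[[0,0,0],[0,0,0],[0,0,0],[0,0,0],[0,0,0]], turn=[[0,0,0],[0,0,0],[0,0,0],[0,0,0],[0,0,0]])

```text
time: 4.25
eef_pos: [0.4741, 0.3171, 0.1215]
tcp_rot: [179.9, 0.2, 180.0]
force: [0.3, -0.7, 6.5]
opening: 0.542
grasp_force: 40.6
```

Emit:
jog_arm(grip=[255,255,255,255,255], xyz=[[0,0,-1.5],[0,0,-3.5],[0.5,-3,-4],[1,-6.5,-4],[1.5,-10,-4]], turn=[[0,0,0],[0,0,0],[0,0,0],[0,0,0],[0,0,0]])

```text
time: 4.75
eef_pos: [0.4576, 0.2161, 0.1607]
tcp_rot: [180.0, 0.1, -179.9]
force: [1.3, -0.2, -1.4]
opening: 0.544
grasp_force: 41.8
```

Emit:
jog_arm(grip=[255,255,255,255,255], xyz=[[0.4,-3,0],[0.7,-5.5,0],[0.75,-7.55,0],[0.75,-7.55,0],[0.75,-7.55,0]], turn=[[0,0,0],[0,0,0],[0,0,0],[0,0,0],[0,0,0]])

```text
time: 5.25
eef_pos: [0.4505, 0.1413, 0.1602]
tcp_rot: [180.0, 0.1, 179.9]
force: [0.3, -0.1, -2.1]
opening: 0.54
grasp_force: 41.9
```

```bash
python3 - <<'E'
from h import *
import cv2
a=robot.get_image('side');cv2.imwrite('pics/s2.png',cv2.resize(a[100:400,150:450,::-1],(600,600)))
o=robot.get_obs();print(o['time'],o['eef_pos'],o['tcp_rot'])
print(robot.pinpoint('side','mill_center')[:1])
E
```

```text
5.3 [0.45039065 0.14171382 0.16002163] [1.79975105e+02 3.99417911e-02 1.79990123e+02]
[{'point': [0.4438, 0.1416, 0.1271], 'confidence': 0.75}]
```

View pics/s2.png

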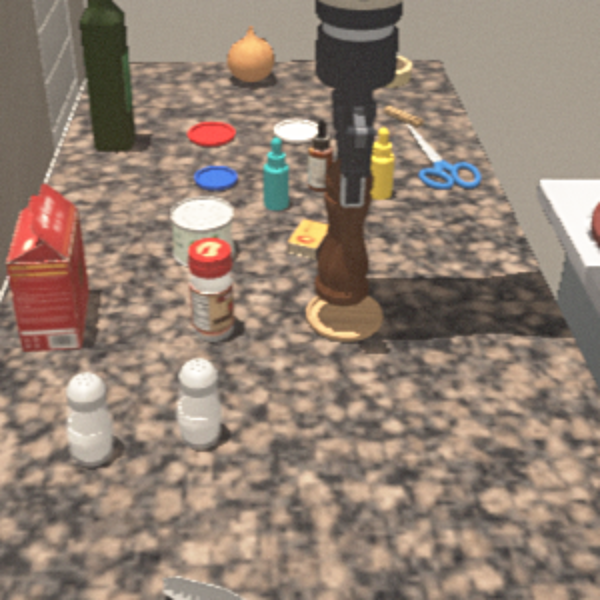

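The mill hangs upright over the wooden saucer (crop foot (342,290), saucer (343,315)). Lower it.

Emit:
jog_arm(grip=[255,255,255,255,255], xyz=[[0,0,1.5],[0,0,2.8],[0,0,3.4],[0,0,3.5],[0,0,3.5]], turn=[[0,0,0],[0,0,0],[0,0,0],[0,0,0],[0,0,0]])

```text
time: 5.85
eef_pos: [0.451, 0.1418, 0.1255]
tcp_rot: [180.0, 0.1, -180.0]
force: [-2.6, 0.5, 13.7]
opening: 0.535
grasp_force: 43.1
```

Emit:
jog_arm(grip=[255,255,255], xyz=[[0,0,0.1],[0,0,0.1],[0,0,0.1]], turn=[[0,0,0],[0,0,0],[0,0,0]])

```text
time: 6.15
eef_pos: [0.4515, 0.1419, 0.1255]
tcp_rot: [180.0, 0.2, -180.0]
force: [-2.9, 0.2, 19.9]
opening: 0.54
grasp_force: 43.6
```

Emit:
jog_arm(grip=[255,100,60,0,0], xyz=[[0,0,-0.1],[0,0,-0.1],[0,0,-0.1],[0,0,-0.1],[0,0,-0.1]], turn=[[0,0,0],[0,0,0],[0,0,0],[0,0,0],[0,0,0]])

```text
time: 6.65
eef_pos: [0.4499, 0.1414, 0.1238]
tcp_rot: [180.0, -0.0, -180.0]
force: [0.8, 0.2, 0.3]
opening: 0.996
grasp_force: 0.0
```

Emit:
jog_arm(grip=[0,0,0,0,0], xyz=[[0,0,0],[0,0,-2],[0,0,-6],[0,0,-9],[0,0,-9]], turn=[[0,0,0],[0,0,0],[0,0,0],[0,0,0],[0,0,0]])

```text
time: 7.15
eef_pos: [0.4521, 0.1414, 0.2187]
tcp_rot: [180.0, 0.4, -180.0]
force: [-0.4, -0.8, 0.7]
opening: 0.999
grasp_force: 0.0
```

Emit:
jog_arm(grip=[0,0,0,0,0], xyz=[[-5,0.5,0],[-10,1,0],[-14,1.5,0],[-14,1.5,0],[-14,1.5,0]], turn=[[0,0,0],[0,0,0],[0,0,0],[0,0,0],[0,0,0]])

```text
time: 7.65
eef_pos: [0.5899, 0.1563, 0.2122]
tcp_rot: [-180.0, -0.2, 180.0]
force: [0.2, -0.4, 0.5]
opening: 0.998
grasp_force: 0.0
```

```bash
python3 - <<'E'
from h import *
import cv2
a=robot.get_image('side');cv2.imwrite('pics/s3.png',cv2.resize(a[100:400,150:450,::-1],(600,600)))
o=robot.get_obs();print(o['time'],o['eef_pos'],o['tcp_rot'])
print(robot.pinpoint('side','mill_center')[:1],robot.pinpoint('side','jar_center')[:1])
E
```

```text
7.7 [0.58951421 0.15638654 0.21347978] [ 1.79998981e+02 -9.77746578e-02 -1.79989521e+02]
[{'point': [0.4449, 0.1414, 0.0914], 'confidence': 0.87}] [{'point': [0.5909, 0.1625, 0.0527], 'confidence': 0.92}]
```

View pics/s3.png

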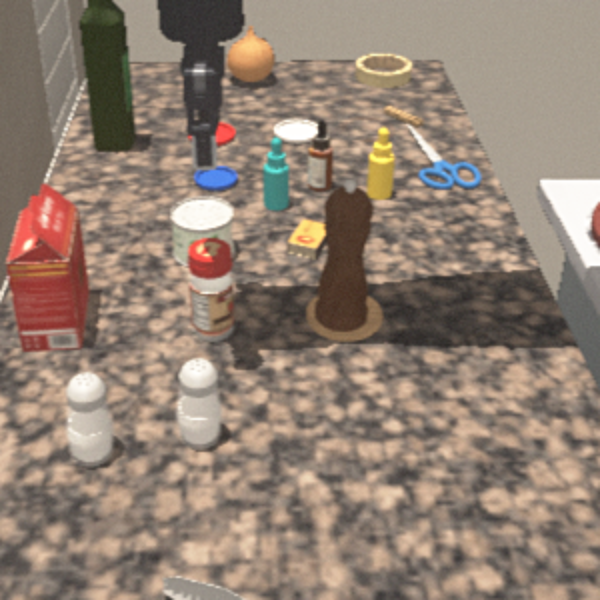

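The mill stands in the wooden saucer (crop (345,300)), and the gripper is above the jar (crop (205,160) over (210,260)). Grasp the jar.

Emit:
jog_arm(grip=[0,0,0,0,0], xyz=[[0,0.1,4.5],[0,0.1,9],[0,0.1,12.5],[0,0.1,13.8],[0,0.1,13.8]], turn=[[0,0,0],[0,0,0],[0,0,0],[0,0,0],[0,0,0]])

```text
time: 8.3
eef_pos: [0.5887, 0.1574, 0.0756]
tcp_rot: [-180.0, -0.1, -180.0]
force: [0.2, -0.1, 0.7]
opening: 1.001
grasp_force: 0.0
```

Emit:
jog_arm(grip=[60,90,120,255,255], xyz=[[0,0,0],[0,0,0],[0,0,0],[0,0,0],[0,0,0]], turn=[[0,0,0],[0,0,0],[0,0,0],[0,0,0],[0,0,0]])

```text
time: 8.8
eef_pos: [0.5916, 0.1575, 0.0785]
tcp_rot: [180.0, 0.2, -180.0]
force: [-0.7, -0.4, 6.9]
opening: 0.51
grasp_force: 40.0
```

Emit:
jog_arm(grip=[255,255,255], xyz=[[0,0,0],[0,0,0],[0,0,0]], turn=[[0,0,0],[0,0,0],[0,0,0]])

```text
time: 9.1
eef_pos: [0.5916, 0.1575, 0.0785]
tcp_rot: [180.0, 0.2, -180.0]
force: [-1.1, 0.8, 6.8]
opening: 0.506
grasp_force: 40.0
```

Emit:
jog_arm(grip=[255,255,255,255,255], xyz=[[0,0,-2],[0,0,-5.5],[0,0,-9],[0,0,-12],[0,0,-12]], turn=[[0,0,0],[0,0,0],[0,0,0],[0,0,0],[0,0,0]])

```text
time: 9.6
eef_pos: [0.5926, 0.1575, 0.2023]
tcp_rot: [180.0, 0.5, -180.0]
force: [1.1, -0.1, -1.2]
opening: 0.508
grasp_force: 41.0
```

Emit:
jog_arm(grip=[255,255,255,255,255], xyz=[[0,-2,0],[0,-6,0],[0,-10,0],[0,-14,0],[0,-18,0]], turn=[[0,0,0],[0,0,0],[0,0,0],[0,0,0],[0,0,0]])

```text
time: 10.1
eef_pos: [0.5899, -0.0241, 0.1959]
tcp_rot: [180.0, -0.0, -180.0]
force: [1.7, -0.8, -0.7]
opening: 0.509
grasp_force: 41.0
```

Emit:
jog_arm(grip=[255,255,255,255,255], xyz=[[-0.5,-4,0],[-1,-8,0],[-1.5,-12,0],[-2,-16,0],[-2.1,-20,0]], turn=[[0,0,0],[0,0,0],[0,0,0],[0,0,0],[0,0,0]])

```text
time: 10.6
eef_pos: [0.6112, -0.2243, 0.1957]
tcp_rot: [180.0, -0.0, -180.0]
force: [0.5, 1.1, -1.5]
opening: 0.505
grasp_force: 41.0
```

Emit:
jog_arm(grip=[255,255,255,255,255], xyz=[[0,-3.5,0],[0,-6,0],[0,-7.7,0],[0,-7.7,0],[0,-7.7,0]], turn=[[0,0,0],[0,0,0],[0,0,0],[0,0,0],[0,0,0]])

```text
time: 11.1
eef_pos: [0.6112, -0.2991, 0.196]
tcp_rot: [180.0, -0.0, -180.0]
force: [0.1, 0.4, -1.5]
opening: 0.505
grasp_force: 41.1
```

Emit:
jog_arm(grip=[255,255,255,255,255], xyz=[[0,0,3],[0,0,6],[0,0,8.5],[0,0,9.2],[0,0,9.2]], turn=[[0,0,0],[0,0,0],[0,0,0],[0,0,0],[0,0,0]])

```text
time: 11.6
eef_pos: [0.6109, -0.2981, 0.1036]
tcp_rot: [179.9, -0.1, -179.9]
force: [0.3, -0.2, -0.4]
opening: 0.508
grasp_force: 41.1
```

```bash
python3 - <<'E'
from h import *
import cv2
a=robot.get_image('side');b=robot.get_image('top')
A=cv2.resize(a[120:270,220:370,::-1],(400,400));B=cv2.resize(b[150:270,310:430,::-1],(400,400))
cv2.imwrite('pics/s4.png',cv2.hconcat([A,B]))
o=robot.get_obs();print(o['time'],o['eef_pos'],o['tcp_rot'])
print([robot.pinpoint(c,'jar_center')[:2] for c in('side','top')])
E
```

```text
11.7 [ 0.61197067 -0.2994652   0.10605872] [-1.79941261e+02  9.33796829e-02 -1.79955978e+02]
[[{'point': [0.611, -0.2939, 0.0774], 'confidence': 0.88}, {'point': [0.6129, -0.2997, 0.0014], 'confidence': 0.43}], []]
```

View pics/s4.png

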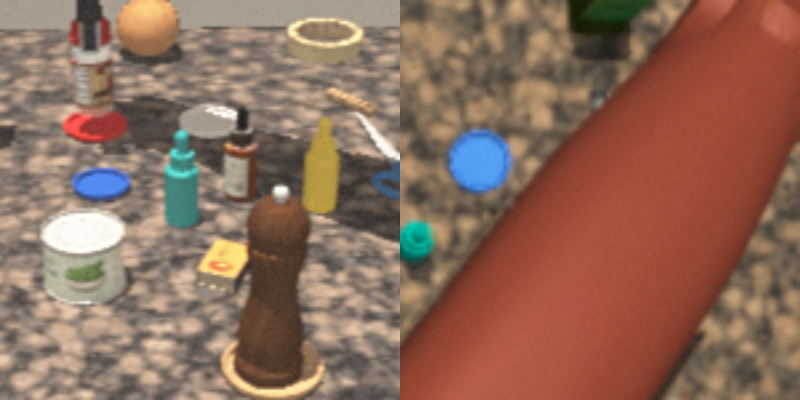

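The jar (crop (94,105)) is centred over the red saucer (crop (95,125)). Lower and release.

Emit:
jog_arm(grip=[255,255,255,255,255], xyz=[[0,-0.1,1.2],[0,-0.1,1.9],[0,-0.1,2.15],[0,-0.1,2.25],[0,-0.1,2.25]], turn=[[0,0,0],[0,0,0],[0,0,0],[0,0,0],[0,0,0]])

```text
time: 12.3
eef_pos: [0.6115, -0.3006, 0.0826]
tcp_rot: [-180.0, 0.0, -180.0]
force: [-0.5, 1.7, 6.8]
opening: 0.503
grasp_force: 41.9
```

Emit:
jog_arm(grip=[100,60,0,0,0], xyz=[[0,0,0],[0,0,0],[0,0,0],[0,0,0],[0,0,0]], turn=[[0,0,0],[0,0,0],[0,0,0],[0,0,0],[0,0,0]])

```text
time: 12.8
eef_pos: [0.6112, -0.3006, 0.0816]
tcp_rot: [180.0, -0.0, -180.0]
force: [0.7, -1.0, 0.5]
opening: 0.999
grasp_force: 0.0
```

Emit:
jog_arm(grip=[0,0,0,0,0], xyz=[[0,0,-1],[0,0,-5],[0,0,-9],[0,0,-12.5],[0,0,-12.5]], turn=[[0,0,0],[0,0,0],[0,0,0],[0,0,0],[0,0,0]])

```text
time: 13.3
eef_pos: [0.6132, -0.3021, 0.2143]
tcp_rot: [-179.7, 0.4, -180.0]
force: [1.7, -0.2, 1.0]
opening: 1.0
grasp_force: 0.0
```

Emit:
jog_arm(grip=[0,0,0,0,0], xyz=[[15.5,15.4,0],[15.5,15.4,0],[15.5,15.4,0],[15.5,15.4,0],[15.5,15.4,0]], turn=[[0,0,0],[0,0,0],[0,0,0],[0,0,0],[0,0,0]])

```text
time: 13.8
eef_pos: [0.4536, -0.1438, 0.2067]
tcp_rot: [180.0, -0.0, -179.9]
force: [0.7, -0.1, -0.1]
opening: 1.001
grasp_force: 0.0
```

```bash
python3 - <<'E'
from h import *
import cv2
a=robot.get_image('side')
o=robot.get_obs();print(o['time'],o['eef_pos'],o['tcp_rot'])
print(proj('side',(.456,-.147,.051)),proj('side',(.456,-.147,.102)))
cv2.imwrite('pics/s5.png',cv2.resize(a[120:270,220:370,::-1],(600,600)))
for n in('jar_center','dropper_center'):print([(np.round(d['point'],4),d['confidence']) for d in robot.pinpoint('side',n)])
E
```

```text
13.85 [ 0.45340491 -0.14328102  0.20725222] [ 1.79958332e+02 -2.67480102e-02 -1.79898405e+02]
[309.10829643 177.12357094] [309.68694102 160.11290617]
[(array([ 0.6109, -0.2932,  0.0551]), 0.78)]
[(array([ 0.3716, -0.1227,  0.0545]), 0.78), (array([0.4486, 0.1383, 0.005 ]), 0.75), (array([ 0.4572, -0.1467,  0.0548]), 0.55)]
```

View pics/s5.png

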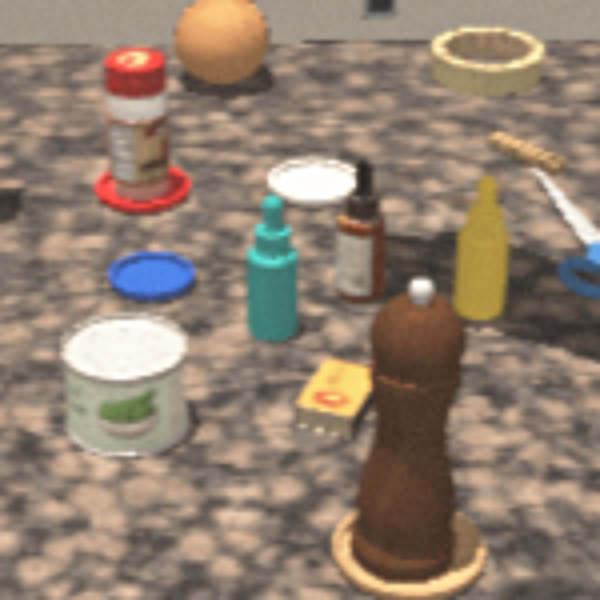

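The jar stands in the red saucer (crop (140,180)). The amber bottle at crop (361,250) gives x≈0.454, right under the gripper. Descend.

Emit:
jog_arm(grip=[0,0,0,0,0], xyz=[[-0.1,-0.35,4],[-0.1,-0.35,8.5],[-0.1,-0.35,13],[-0.1,-0.35,16.9],[-0.1,-0.35,16.9]], turn=[[0,0,0],[0,0,0],[0,0,0],[0,0,0],[0,0,0]])

```text
time: 14.45
eef_pos: [0.4542, -0.1485, 0.0325]
tcp_rot: [179.7, -0.4, 180.0]
force: [-0.6, -0.0, 0.5]
opening: 1.003
grasp_force: 0.0
```

Emit:
jog_arm(grip=[60,100,140,160,160], xyz=[[0,0,0],[0,0,0],[0,0,0],[0,0,0],[0,0,0]], turn=[[0,0,0],[0,0,0],[0,0,0],[0,0,0],[0,0,0]])

```text
time: 14.95
eef_pos: [0.4585, -0.1507, 0.0397]
tcp_rot: [-179.9, 0.2, -180.0]
force: [0.3, 0.6, 7.2]
opening: 0.376
grasp_force: 16.1
```

Emit:
jog_arm(grip=[255,255,255,255,255], xyz=[[0,0,0],[0,0,0],[0,0,0],[0,0,0],[0,0,0]], turn=[[0,0,0],[0,0,0],[0,0,0],[0,0,0],[0,0,0]], squeeze=30)

```text
time: 15.45
eef_pos: [0.4585, -0.1507, 0.0398]
tcp_rot: [-179.9, 0.2, -180.0]
force: [0.4, 2.3, 7.7]
opening: 0.371
grasp_force: 28.9
```

Emit:
jog_arm(grip=[255,255,255,255,255], xyz=[[0,0,-2],[0,0,-5.5],[0,0,-9],[0,0,-12],[0,0,-12]], turn=[[0,0,0],[0,0,0],[0,0,0],[0,0,0],[0,0,0]])

```text
time: 15.95
eef_pos: [0.4593, -0.1515, 0.163]
tcp_rot: [-179.8, 0.4, -180.0]
force: [1.6, 0.0, 0.1]
opening: 0.37
grasp_force: 29.9
```

Emit:
jog_arm(grip=[255,255,255,255,255], xyz=[[-4,-0.3,0],[-8,-0.8,0],[-12,-1.2,0],[-14.5,-1.4,0],[-14.5,-1.4,0]], turn=[[0,0,0],[0,0,0],[0,0,0],[0,0,0],[0,0,0]])

```text
time: 16.45
eef_pos: [0.6039, -0.1641, 0.156]
tcp_rot: [180.0, -0.1, -179.9]
force: [0.4, 0.8, -0.8]
opening: 0.368
grasp_force: 29.9
```

Emit:
jog_arm(grip=[255,255,255,255,255], xyz=[[0,0,3],[0,0,6],[0,0,9.5],[0,0,9.5],[0,0,9.5]], turn=[[0,0,0],[0,0,0],[0,0,0],[0,0,0],[0,0,0]])

```text
time: 16.95
eef_pos: [0.6013, -0.1638, 0.0631]
tcp_rot: [180.0, -0.1, 180.0]
force: [0.1, -0.6, 0.1]
opening: 0.371
grasp_force: 29.9
```

Emit:
jog_arm(grip=[255,255], xyz=[[0,0,0],[0,0,0]], turn=[[0,0,0],[0,0,0]])

```text
time: 17.15
eef_pos: [0.6034, -0.1648, 0.0653]
tcp_rot: [-179.9, 0.2, -180.0]
force: [1.3, 0.6, -0.2]
opening: 0.366
grasp_force: 29.9
```

```bash
python3 - <<'E'
from h import *
import cv2
a=robot.get_image('side')
o=robot.get_obs();print(o['time'],o['eef_pos'],o['tcp_rot'])
cv2.imwrite('pics/s6.png',cv2.resize(a[120:270,220:370,::-1],(600,600)))
for n in('saucer_blue','dropper_center'):print([(np.round(d['point'],4),d['confidence']) for d in robot.pinpoint('side',n)])
E
```

```text
17.2 [ 0.60324913 -0.16468876  0.06489185] [-1.79926439e+02  1.53718945e-01 -1.79997225e+02]
[(array([ 0.5972, -0.1648,  0.0027]), 0.49)]
[(array([ 0.5188, -0.0946,  0.0518]), 0.86), (array([ 0.5995, -0.1652,  0.0785]), 0.64), (array([ 0.3749, -0.1248,  0.0562]), 0.58), (array([0.6081, 0.0109, 0.0286]), 0.16)]
```

View pics/s6.png

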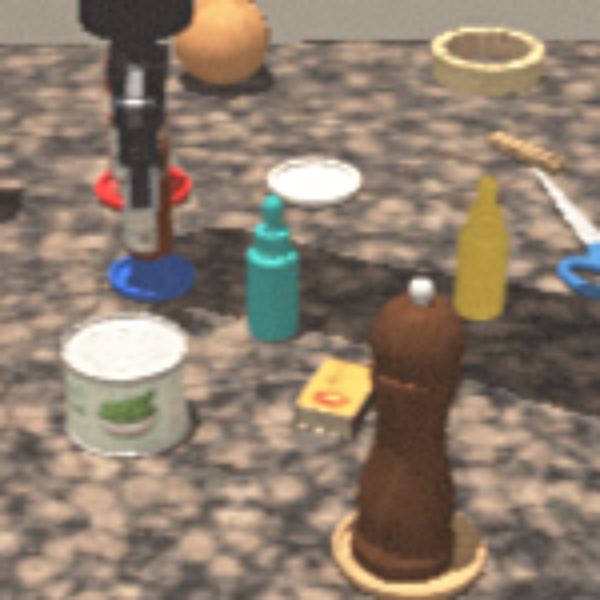

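The bottle (crop (149,240)) is over the blue saucer (crop (152,276)). Lower it.

Emit:
jog_arm(grip=[255,255,255,255,255], xyz=[[0,0,1],[0,0,1.7],[0,0,2.05],[0,0,2.15],[0,0,2.15]], turn=[[0,0,0],[0,0,0],[0,0,0],[0,0,0],[0,0,0]])

```text
time: 17.8
eef_pos: [0.6033, -0.1634, 0.0433]
tcp_rot: [179.9, 0.1, -179.9]
force: [-3.2, 6.6, 18.0]
opening: 0.369
grasp_force: 29.9
```

Emit:
jog_arm(grip=[255,180,120,0,0], xyz=[[0,0,-0.1],[0,0,-0.1],[0,0,-0.1],[0,0,-0.1],[0,0,-0.1]], turn=[[0,0,0],[0,0,0],[0,0,0],[0,0,0],[0,0,0]])

```text
time: 18.3
eef_pos: [0.6018, -0.1641, 0.0416]
tcp_rot: [180.0, -0.0, 180.0]
force: [-0.1, 0.7, -0.6]
opening: 0.851
grasp_force: 0.0
```

Emit:
jog_arm(grip=[0,0,0,0,0], xyz=[[0,0,0],[0,0,-2],[0,0,-6],[0,0,-10],[0,0,-15]], turn=[[0,0,0],[0,0,0],[0,0,0],[0,0,0],[0,0,0]])

```text
time: 18.8
eef_pos: [0.6012, -0.1637, 0.1922]
tcp_rot: [179.9, -0.1, 180.0]
force: [0.6, -0.2, 0.0]
opening: 1.0
grasp_force: 0.0
```

Emit:
jog_arm(grip=[0,0,0,0,0], xyz=[[0,5,0],[0,10,0],[0,15,0],[0,20,0],[0,24,0]], turn=[[0,0,0],[0,0,0],[0,0,0],[0,0,0],[0,0,0]])

```text
time: 19.3
eef_pos: [0.6018, 0.0784, 0.1923]
tcp_rot: [180.0, 0.0, -180.0]
force: [0.1, -0.5, 0.0]
opening: 0.999
grasp_force: 0.0
```

Emit:
jog_arm(grip=[0,0,0,0,0], xyz=[[0.4,5,0],[0.4,10,0],[0.4,15,0],[0.4,20,0],[0.4,23.5,0]], turn=[[0,0,0],[0,0,0],[0,0,0],[0,0,0],[0,0,0]])

```text
time: 19.8
eef_pos: [0.5975, 0.314, 0.192]
tcp_rot: [180.0, -0.0, -179.9]
force: [0.5, 0.3, 0.2]
opening: 1.001
grasp_force: 0.0
```

Emit:
jog_arm(grip=[0,0,0], xyz=[[0,0,0],[0,0,0],[0,0,0]], turn=[[0,0,0],[0,0,0],[0,0,0]])

```text
time: 20.1
eef_pos: [0.5983, 0.31, 0.1921]
tcp_rot: [-180.0, -0.0, 180.0]
force: [-0.4, 0.4, -0.4]
opening: 1.0
grasp_force: 0.0
```

```bash
python3 - <<'E'
from h import *
import cv2
a=robot.get_image('side')
o=robot.get_obs();print(o['time'],o['eef_pos'],o['tcp_rot'])
print(proj('side',(.598,.310,.045)),proj('side',(.598,.31,.09)))
cv2.imwrite('pics/s7.png',cv2.resize(a[120:345,160:385,::-1],(600,600)))
for n in('salt_center','dropper_center'):print([(np.round(d['point'],4),d['confidence']) for d in robot.pinpoint('side',n)])
E
```

```text
20.15 [0.59843558 0.3097346  0.19230533] [-1.79990815e+02 -1.39862211e-03  1.79925160e+02]
[248.33273466 299.59131556] [247.24642983 280.98836228]
[(array([0.699 , 0.3373, 0.0508]), 0.95), (array([0.6013, 0.3114, 0.045 ]), 0.73)]
[(array([ 0.5165, -0.095 ,  0.0545]), 0.78), (array([ 0.3724, -0.1257,  0.0547]), 0.73), (array([ 0.5999, -0.1601,  0.0554]), 0.72)]
```

View pics/s7.png

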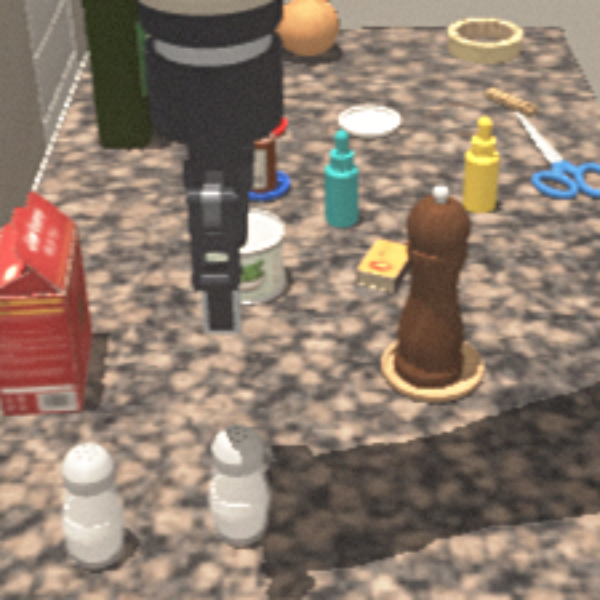

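The dropper bottle stands in the blue saucer (crop (265,185)). The salt cap at crop (238,440) gives x≈0.596, and the gripper is above it. Grasp the shaker.

Emit:
jog_arm(grip=[0,0,0,0,0], xyz=[[0.2,0,4],[0.2,0,8.5],[0.2,0,12],[0.2,0,14.8],[0.2,0,14.8]], turn=[[0,0,0],[0,0,0],[0,0,0],[0,0,0],[0,0,0]])

```text
time: 20.75
eef_pos: [0.5932, 0.3091, 0.0395]
tcp_rot: [-179.9, -0.4, 179.9]
force: [-0.1, -0.2, 0.5]
opening: 1.0
grasp_force: 0.0
```

Emit:
jog_arm(grip=[60,100,140,160,160], xyz=[[0,0,0],[0,0,0],[0,0,0],[0,0,0],[0,0,0]], turn=[[0,0,0],[0,0,0],[0,0,0],[0,0,0],[0,0,0]])

```text
time: 21.25
eef_pos: [0.5976, 0.3112, 0.0467]
tcp_rot: [180.0, 0.2, -180.0]
force: [-0.9, -0.7, 6.4]
opening: 0.408
grasp_force: 29.5
```

Emit:
jog_arm(grip=[255,255,255,255,255], xyz=[[0,0,0],[0,0,0],[0,0,0],[0,0,0],[0,0,0]], turn=[[0,0,0],[0,0,0],[0,0,0],[0,0,0],[0,0,0]], squeeze=40)

```text
time: 21.75
eef_pos: [0.5975, 0.3111, 0.0468]
tcp_rot: [180.0, 0.2, -180.0]
force: [-1.6, -1.4, 6.7]
opening: 0.397
grasp_force: 39.1
```

Emit:
jog_arm(grip=[255,255,255,255,255], xyz=[[0,0,-1],[0,0,-3],[0,0,-5],[0,0,-5],[0,0,-5]], turn=[[0,0,0],[0,0,0],[0,0,0],[0,0,0],[0,0,0]])

```text
time: 22.25
eef_pos: [0.5965, 0.311, 0.0947]
tcp_rot: [180.0, 0.1, -180.0]
force: [0.1, 0.7, -0.4]
opening: 0.403
grasp_force: 39.6
```

```bash
python3 - <<'E'
from h import *
import cv2
a=robot.get_image('side')
o=robot.get_obs();print(o['time'],o['eef_pos'],o['tcp_rot'],o['opening'],o['grasp_force'])
cv2.imwrite('pics/s8.png',cv2.resize(a[120:345,160:385,::-1],(600,600)))
for n in('salt_center',):print([(np.round(d['point'],4),d['confidence']) for d in robot.pinpoint('side',n)])
E
```

```text
22.3 [0.59591812 0.3108589  0.09368963] [-1.79996678e+02 -2.88721344e-02 -1.79992887e+02] 0.4018940460015858 39.55052885299665
[(array([0.6966, 0.3354, 0.0495]), 0.91), (array([0.5992, 0.3155, 0.0934]), 0.82), (array([0.4507, 0.1371, 0.0018]), 0.57)]
```

View pics/s8.png

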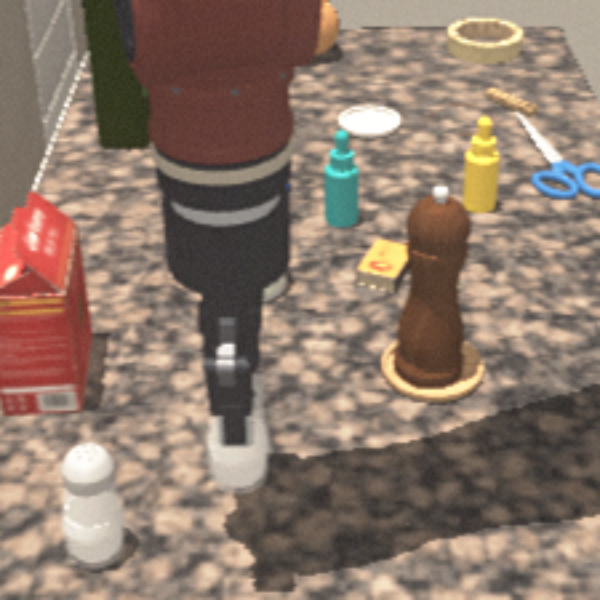

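The shaker hangs upright in the gripper (crop (239,450)). Carry it over to the white saucer.

Emit:
jog_arm(grip=[255,255,255,255,255], xyz=[[0,0,-3],[0,0,-6],[0,0,-10],[0,-3,-10],[0,-7,-10]], turn=[[0,0,0],[0,0,0],[0,0,0],[0,0,0],[0,0,0]])

```text
time: 22.85
eef_pos: [0.5963, 0.2415, 0.1946]
tcp_rot: [180.0, 0.1, -179.8]
force: [0.4, -0.1, -1.5]
opening: 0.402
grasp_force: 39.7
```

Emit:
jog_arm(grip=[255,255,255,255,255], xyz=[[0,-4,0],[0,-8,0],[0,-12,0],[0,-16,0],[0,-20,0]], turn=[[0,0,0],[0,0,0],[0,0,0],[0,0,0],[0,0,0]])

```text
time: 23.35
eef_pos: [0.5954, 0.0394, 0.193]
tcp_rot: [180.0, -0.1, -180.0]
force: [1.3, -0.1, -0.9]
opening: 0.4
grasp_force: 39.7
```

Emit:
jog_arm(grip=[255,255,255,255,255], xyz=[[0,-4,0],[1,-8,0],[2,-12,0],[4,-16,0],[6,-20,0]], turn=[[0,0,0],[0,0,0],[0,0,0],[0,0,0],[0,0,0]])

```text
time: 23.85
eef_pos: [0.5349, -0.1603, 0.1929]
tcp_rot: [179.9, -0.1, -180.0]
force: [0.7, -0.5, -1.7]
opening: 0.399
grasp_force: 39.7
```

Emit:
jog_arm(grip=[255,255,255,255,255], xyz=[[2,-4,0],[4,-8,0],[5,-12,0],[5.6,-14.6,0],[5.6,-14.6,0]], turn=[[0,0,0],[0,0,0],[0,0,0],[0,0,0],[0,0,0]])

```text
time: 24.35
eef_pos: [0.4787, -0.3079, 0.1927]
tcp_rot: [180.0, -0.1, 179.8]
force: [-0.4, 1.1, -1.1]
opening: 0.402
grasp_force: 39.7
```

Emit:
jog_arm(grip=[255,255,255,255,255], xyz=[[0,0,3],[0,0,7],[0,0,11],[0,0,12],[0,0,12]], turn=[[0,0,0],[0,0,0],[0,0,0],[0,0,0],[0,0,0]])

```text
time: 24.85
eef_pos: [0.4792, -0.3034, 0.0724]
tcp_rot: [179.8, -0.2, -180.0]
force: [0.9, 0.0, 0.0]
opening: 0.403
grasp_force: 39.8
```

Emit:
jog_arm(grip=[255,255,255], xyz=[[0,0,0],[0,0,0],[0,0,0]], turn=[[0,0,0],[0,0,0],[0,0,0]])

```text
time: 25.15
eef_pos: [0.4811, -0.306, 0.0762]
tcp_rot: [-179.9, 0.1, -180.0]
force: [0.2, -0.1, -0.8]
opening: 0.401
grasp_force: 39.8
```

```bash
python3 - <<'E'
from h import *
import cv2
a=robot.get_image('side')
o=robot.get_obs();print(o['time'],o['eef_pos'],o['tcp_rot'],o['opening'],o['grasp_force'])
cv2.imwrite('pics/s9.png',cv2.resize(a[110:260,220:370,::-1],(600,600)))
for n in('salt_center','saucer_white'):print([(np.round(d['point'],4),d['confidence']) for d in robot.pinpoint('side',n)])
E
```

```text
25.2 [ 0.48094702 -0.30581683  0.07587595] [-1.79907705e+02  9.92078331e-02 -1.79995387e+02] 0.403421816140239 39.77320657140808
[(array([0.6987, 0.3329, 0.0518]), 0.62), (array([ 0.4817, -0.3039,  0.0732]), 0.5)]
[(array([ 0.4794, -0.3012, -0.005 ]), 0.68)]
```

View pics/s9.png

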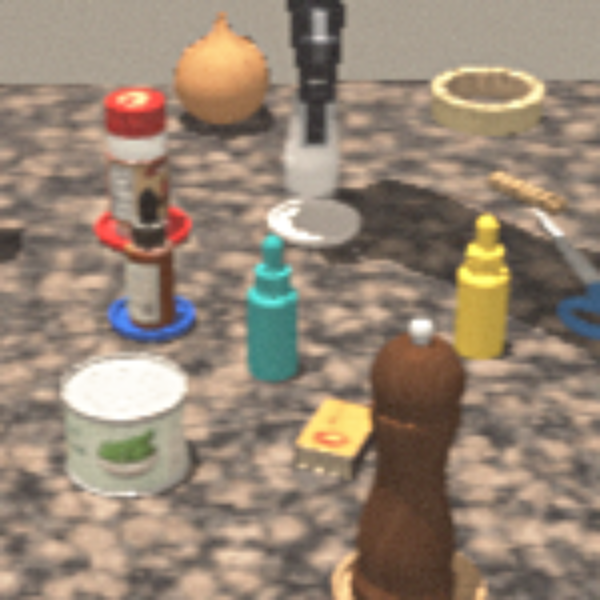

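The shaker (crop (311,180)) is over the white saucer (crop (314,221)). Nudge 2 mm toward the robot and lower.

Emit:
jog_arm(grip=[255,255,255,255,255], xyz=[[0.2,0,1.2],[0.2,0,2.1],[0.2,0,2.45],[0.2,0,2.5],[0.2,0,2.5]], turn=[[0,0,0],[0,0,0],[0,0,0],[0,0,0],[0,0,0]])

```text
time: 25.8
eef_pos: [0.4786, -0.3051, 0.0508]
tcp_rot: [-180.0, 0.1, -180.0]
force: [-4.7, 6.0, 17.9]
opening: 0.4
grasp_force: 42.8
```

Touching the floor. Release and rise.

Emit:
jog_arm(grip=[255,180,120,0,0], xyz=[[0,0,-0.1],[0,0,-0.1],[0,0,-0.1],[0,0,-0.1],[0,0,-0.1]], turn=[[0,0,0],[0,0,0],[0,0,0],[0,0,0],[0,0,0]])

```text
time: 26.3
eef_pos: [0.4779, -0.3049, 0.0496]
tcp_rot: [180.0, -0.0, 180.0]
force: [-0.2, -1.6, -0.5]
opening: 0.849
grasp_force: 0.0
```

Emit:
jog_arm(grip=[0,0,0,0,0], xyz=[[0,0,0],[0,0,-2],[0,0,-6],[0,0,-10],[0,0,-15]], turn=[[0,0,0],[0,0,0],[0,0,0],[0,0,0],[0,0,0]])

```text
time: 26.8
eef_pos: [0.4775, -0.3044, 0.2003]
tcp_rot: [179.9, -0.1, -180.0]
force: [0.5, -1.2, 0.6]
opening: 1.0
grasp_force: 0.0
```

Emit:
jog_arm(grip=[0,0,0,0,0], xyz=[[2,-4,0],[4,-8,0],[6,-12,0],[6,-16,0],[6,-20,0]], turn=[[0,0,0],[0,0,0],[0,0,0],[0,0,0],[0,0,0]])

```text
time: 27.3
eef_pos: [0.4174, -0.5069, 0.2003]
tcp_rot: [-180.0, 0.0, 179.9]
force: [0.1, 0.1, 0.0]
opening: 1.001
grasp_force: 0.0
```

Emit:
jog_arm(grip=[0,0,0,0,0], xyz=[[0,0,0],[0,0,0],[0,0,0],[0,0,0],[0,0,0]], turn=[[0,0,0],[0,0,0],[0,0,0],[0,0,0],[0,0,0]])

```text
time: 27.8
eef_pos: [0.4187, -0.5044, 0.201]
tcp_rot: [-180.0, 0.0, -179.9]
force: [-0.7, -0.6, 0.6]
opening: 0.997
grasp_force: 0.0
```

```bash
python3 - <<'E'
from h import *
import cv2
a=robot.get_image('side');b=robot.get_image('top')
o=robot.get_obs();print(o['time'],o['eef_pos'],o['qvel'].round(2) if hasattr(o['qvel'],'round') else o['qvel'])
A=cv2.resize(a[110:310,220:370,::-1],(390,520));B=cv2.resize(b[170:270,220:400,::-1],(410,228))
C=np.zeros((520,410,3),np.uint8);C[:228]=B
cv2.imwrite('pics/s10.png',cv2.hconcat([A,C]))
for n in('mill_center','jar_center','salt_center','dropper_center','tin_center','matches_center'):
  for c in('side','top'):print(n,c,[(np.round(d['point'],3).tolist(),round(float(d['confidence']),2)) for d in robot.pinpoint(c,n)])
E
```

```text
27.9 [ 0.41853803 -0.50461832  0.20078496] [-0.22  0.43  0.12  0.08 -0.08 -0.03]
mill_center side [([0.446, 0.139, 0.086], 0.88)]
mill_center top [([0.449, 0.14, 0.091], 0.88)]
jar_center side [([0.61, -0.296, 0.056], 0.57)]
jar_center top [([0.612, -0.301, 0.06], 0.83)]
salt_center side [([0.482, -0.3, 0.052], 0.87), ([0.699, 0.334, 0.051], 0.64)]
salt_center top [([0.698, 0.329, 0.045], 0.63)]
dropper_center side [([0.598, -0.16, 0.054], 0.87), ([0.375, -0.124, 0.053], 0.87), ([0.514, -0.092, 0.049], 0.7)]
dropper_center top [([0.516, -0.102, 0.052], 0.54), ([0.601, -0.164, 0.055], 0.51), ([0.378, -0.124, 0.051], 0.42)]
tin_center side [([0.607, 0.01, 0.03], 0.94)]
tin_center top [([0.478, -0.304, 0.0], 0.66)]
matches_center side [([0.476, -0.003, 0.009], 0.67)]
matches_center top [([0.478, -0.0, 0.011], 0.51)]
```

View pics/s10.png

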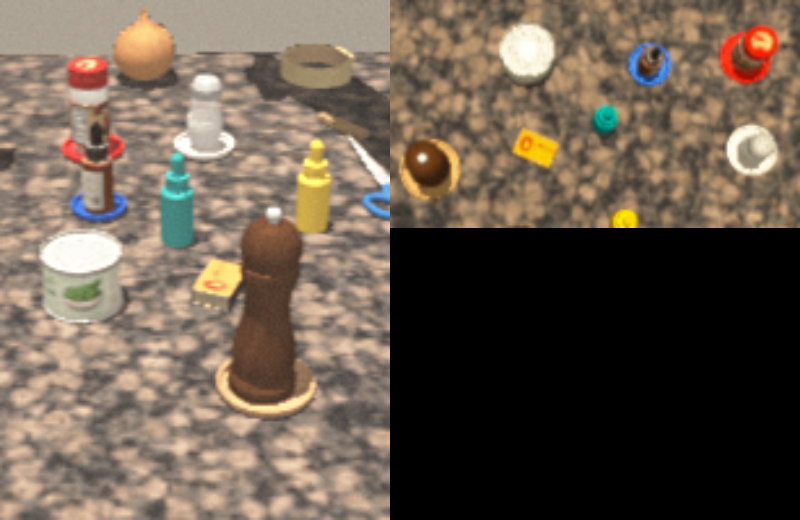

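All four stand upright in their saucers: mill (265,380), jar (92,145), dropper (97,205) and salt (205,143) in the left crop. The tin and matchbox haven't moved.

```bash
python3 -c "
from cell import robot
print(robot.finish_job())"
```

```text
the job is handed in; nothing more can be done
None
```

I put the mill, jar, salt shaker and dropper bottle in their own saucers and handed the job in at about 28 s; the last pictures showed all four upright and the tin and matchbox unmoved, but the hand-in returned no verdict.

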